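# Find the heavy side of a honing wheel

## Robot

A 6-joint arm with a two-finger parallel gripper is mounted at the origin on the work surface. World frame = base frame: x ahead of the robot, y to its left, z up, the work surface at z = 0. Lengths are in m, angles in rad, forces in N, time in s.
With the tool pointing down it reaches from about 0.3 to 0.775 m from the base axis. Payload 14.6 kg.
Tool frame: the origin (TCP) lies at the very end of the fingers, on their centre line; the grasp point (between the pads) lies 19 mm behind it; z points along the fingers, y is the line along which they close (so a half turn about z gives the same grasp; the last joint's range is limited). The gripper opens to 94 mm and grips with 3 to 60 N. Pads are 16 mm wide; open, the fingers measure 119 mm over their backs; the gripper's body (75 mm by 177 mm) begins 78 mm behind the grasp point.
Start: joints at [1.245, 0.3, 1.521, -0, 1.321, -0.067], TCP at [0.141, 0.532, 0.205] pointing down, gripper open.
Joint ranges: [-3.03, 3.03], [-0.79, 2.21], [0.23, 2.52], [-1.04, 4.18], [0, 3.07], [-2.55, 2.55]. Speed limits (rad/s): [2.22, 2.22, 2.57, 3.14, 3.14, 3.14].

## Interface

Orientations are given as [roll, pitch, yaw] about the fixed x, y, z axes, in that order (R = Rz(yaw) Ry(pitch) Rx(roll)).
In Python, from station import ctrl, cams gives the robot as it stands. The module is installed in compiled form; this text tells all that it offers.
- The arm moves only by the tool arm_command, never from a script. Its argument "plan" is a list that holds one entry, the list of rows, each a list of 7 numbers: the shift along the tool's x, y, z in parts of the range, where 1.0 means 1000 mm, then the turn, a rotation vector about the tool's x, y, z in a scale on which 1.0 is 2 rad, then the closure, from -1 (fully open) to 1 (shut). A call has 1 to 12 rows; each row is the pose to reach, as a shift and turn from the pose commanded when the call began, along the tool's axes at that moment; what a row does not reach only later rows make up. A row lasts 1/10 s, in which the tool goes at most 50 mm and 8.59 degrees, less where a joint would pass 70% of its speed; a pose out of reach is approached as far as the arm can. No shift or turn number may pass 1 either way. A call with a gripper value outside its range is refused whole. The fingers move at their own pace and stop on an object; "squeeze" is the grip in N (left out, the last holds). Time passes only in rows, so rows that repeat a pose let the fingers close. It gives the time, the measured TCP pose, the force, the opening and the grip force at its end, in the units of the state.
- ctrl.get_obs(): the state, without advancing time (a new reading comes with each control period).
- cams.camera(name): name is "scene" or "top" or "wrist"; returns (picture, depth): 420x560x3 uint8, blue, green, red; 420x560 float32, m along the optical axis (not along the pixel's ray), 0 where there is no reading.
- cams.camera_info(name): a dict with "fx", "fy", "cx", "cy" (pixels), "world_to_cam" (4x4, takes a point from world to camera coordinates). Camera axes: x right, y down, z forward; pixel columns grow to the right and rows downward; lengths in m; the calibration is good to about 2 mm. A picture is of the moment at which its call begins: read the wrist's pose just before it. camera_info takes no time and is no camera call; for the wrist camera it gives the pose at the moment of the call.
- ctrl.hand_in(): hands the job in; it is judged then, once.
The state is a dict: "time_s": time; "qpos": joint angles; "joint_vel": joint speeds; "tau": joint torques, N m; "ee_pos": TCP position; "eef_rot": TCP orientation; "force": force on the tool from outside, world axes, zero at the start; "moment": the same for the moment, N m; "grip_width": finger opening in m; "grip_force": force on a finger pad.
Only numpy, scipy, OpenCV 4.12 (cv2) and the standard library are available. Lean on these libraries where they do the work, as an engineer would, in place of code of your own. Each camera call takes 0.05 s, during which the arm holds its last target. There are 200 camera calls.

## Task

Push the tray that carries the honing wheel fully home in its slotted holder. With the tray home, take the wheel's crank grip, turn the wheel by hand to feel which side of it is heavy, bring the heavy side straight down and finish there still gripping the crank and holding the wheel still. Leave the mallet, rosette and gouge where they are.

Things in the scene. Friction and masses are not known exactly. Their poses are not given: they have to be found in the camera images.
- holder: Wooden slotted holder fixed to the bench, 260 mm (x) by 300 mm (y) by 44 mm high; origin on the bench surface, below the axle of a tray that is home. Its y axis is the sliding direction and is parallel to the wheel's axle; its x axis lies in the plane of the wheel; z is up. Stop at its -y end, open at its +y end. Turned by up to 0.3 rad.
- tray (a joint): How far the tray still is from home, in m: 0 is against the stop, 0.14 fully drawn out towards the holder's +y. The tray (wooden plate 212 by 270 by 14 mm, top 28 mm above the bench) runs in the holder's slots and rubs with about 5 N; it stays where it is left.
- pull (a point): Middle of the top edge of the tray's pull, a wooden upright 100 mm wide (holder x), 18 mm thick (holder y), from 28 to 110 mm above the bench, at the tray's outer (+y) end; this point is 110 mm above the bench. It rides on the tray, 150 mm from the axle point towards +y.
- axle (a point): Middle of the wheel on its axle, 142 mm above the bench; rides on the tray, has the holder's axes. The wheel is an upright plywood disc with a felt rim, 200 mm in diameter and 32 mm thick, in the holder's x-z plane. One aluminium post, 50 mm wide (x), carries the axle from behind, 40 to 76 mm from the wheel's middle on the -y side, up to 162 mm above the bench; the +y side is clear.
- crank (a point): Place to grip the crank, on the axis of its round wooden sleeve, 75 mm from the axle; turns with the wheel. The sleeve points to the holder's +y, 18 mm in diameter, 60 mm long, from 26 to 86 mm from the wheel's middle; this point is at 66 mm, clear of the wheel for a gripper pointing down. The sleeve spins freely on its pin, so the tool can keep pointing down all the way round.
- wheel (a joint): Angle of the wheel in rad, positive about the holder's +y (its top goes towards the holder's +x); at 0 the crank is straight above the axle. It can be turned a full turn either way. The bearing rubs with 0.40 N m whichever way it turns, so the wheel stays where it is left; at the crank it takes 5.3 N on average, more when the heavy side is being lifted, less when it goes down.
- mallet: Carver's round wooden mallet standing on its head, 88 mm in diameter, 220 mm tall; origin under its centre. Leave it alone.
- rosette: Carved wooden rosette lying flat, 116 mm in diameter, 34 mm high; origin under its centre. Leave it alone.
- gouge: Gouge with a dark wooden handle lying on the bench, 255 mm long, 24 mm wide, along its x axis; origin where blade and handle meet. Leave it alone.
- hub (a point): Centre of the wheel's front face (+y side), on the axle. A lead slug of 0.36 to 0.56 kg is buried out of sight in the wheel, its centre 60 mm from the axle, on an unknown side that the crank does not tell; all else is balanced. Its weight turns the wheel with 0.21 to 0.33 N m when level with the axle, not at all when straight up or down. It never starts within 0.5 rad of the bottom.

How it is judged:
By the outcome, as a careful person would: the job done as asked, in the order asked, and still so for the second after the job is handed in, while the arm keeps its last pose, push and grip.
It also fails if it takes over 72 s, if anything falls off the work surface, if the arm or the gripper's body presses on something with over 40 N, if the wrist force passes 120 N, or if a joint passes its speed limit or range.

## Working session

There is one attempt and no reset: what is moved stays moved. The work goes in short steps, Python scripts to look and compute and a tool call to move; the robot and the scene stay as the last step left them, time stands still between calls to the robot, and variables do not carry over. Pictures are saved under pics/ and viewed, at most 10 in all, crops included, and the job is handed in when it is done.

Besides the shell and the picture viewer there is one more tool, called after "Call:" as name(argument=value, ...), one argument or row to a line, values as JSON. arm_command: Moves the arm, as the interface text tells. Its arguments: {"type":"object","properties":{"plan":{"type":"array"},"squeeze":{"type":"number"}},"required":["plan"]}

```bash
mkdir -p pics; python3 - <<'E'
from station import ctrl,cams
import cv2,numpy as np
o=ctrl.get_obs();print({k:np.round(v,3).tolist() for k,v in o.items()})
for n in("scene","top"):
    p,d=cams.camera(n);cv2.imwrite(f"pics/{n}0.png",p);np.save(f"pics/{n}0.npy",d)
    i=cams.camera_info(n);print(n,i["fx"],i["cx"],i["cy"],np.round(np.linalg.inv(i["world_to_cam"]),3).tolist())
E
```

```text
{'time_s': 0.0, 'qpos': [1.245, 0.3, 1.522, 0.0, 1.321, -0.067], 'joint_vel': [-0.001, 0.001, -0.001, -0.001, -0.0, 0.003], 'tau': [-0.001, -53.181, -35.273, 0.071, 0.024, -0.0], 'ee_pos': [0.141, 0.531, 0.205], 'eef_rot': [-3.14, -0.0, 2.883], 'force': [-0.176, -0.368, 0.118], 'moment': [0.027, -0.014, 0.023], 'grip_force': 0.0, 'grip_width': 0.094}
scene 394.3325880802497 277.61821696461664 210.20076054855255 [[0.35, 0.773, -0.529, 1.136], [0.937, -0.286, 0.202, -0.223], [0.005, -0.566, -0.824, 1.051], [0.0, 0.0, 0.0, 1.0]]
top 390.2962716398223 272.8728072129987 214.6511945619059 [[-0.019, -0.991, 0.136, 0.385], [-1.0, 0.02, 0.007, -0.009], [-0.009, -0.136, -0.991, 1.286], [0.0, 0.0, 0.0, 1.0]]
```

View pics/scene0.png

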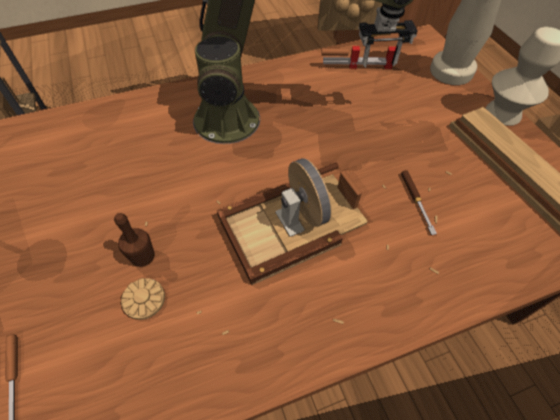

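View pics/top0.png

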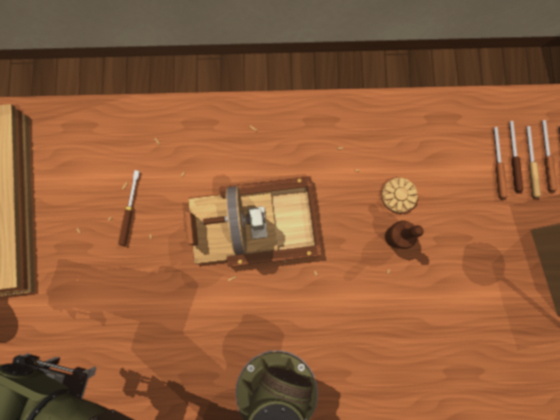

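The scene view shows the drawn-out tray with the wheel at (310,192) and the pull at (348,190). In the top view the holder's stop end is at about (316,218), the wheel at (235,220), the pull at (194,228), and the crank sleeve probably near (212,220). The gouge, mallet and rosette are clear of them. Next I'll measure.

```bash
cat > h.py <<'E'
import numpy as np,cv2
from station import ctrl,cams
def cloud(d,i):
    v,u=np.mgrid[:420,:560]
    P=np.stack([(u-i["cx"])/i["fx"]*d,(v-i["cy"])/i["fy"]*d,d],-1)
    T=np.linalg.inv(i["world_to_cam"]);W=P@T[:3,:3].T+T[:3,3];W[d<=0]=np.nan
    return W
def proj(p,i):
    c=i["world_to_cam"]@np.append(p,1);return c[0]/c[2]*i["fx"]+i["cx"],c[1]/c[2]*i["fy"]+i["cy"]
E
python3 - <<'E'
from h import *
for n,(u0,u1,v0,v1) in {"top":(175,340,165,280),"scene":(205,380,150,285)}.items():
    d=np.load(f"pics/{n}0.npy");p=cv2.imread(f"pics/{n}0.png");W=cloud(d,cams.camera_info(n))
    w=W[v0:v1,u0:u1].reshape(-1,3);z=w[:,2]
    print(n,np.histogram(z,bins=np.arange(-.01,.27,.01))[0])
    h=w[(z>.037)&(z<.05)][:,:2].astype(np.float32);print("rim",cv2.minAreaRect(h))
    t=w[(z>.022)&(z<.033)][:,:2].astype(np.float32);print("plate",cv2.minAreaRect(t))
    a=w[(z>.12)];print("hi",np.round(np.nanmin(a,0),3),np.round(np.nanmax(a,0),3))
    cv2.imwrite(f"pics/{n}c.png",cv2.resize(p[v0:v1,u0:u1],None,fx=4,fy=4,interpolation=cv2.INTER_CUBIC))
    np.save(f"pics/{n}w.npy",W[v0:v1,u0:u1])
a=cv2.resize(cv2.imread("pics/topc.png"),(660,460))[:, :395];b=cv2.resize(cv2.imread("pics/scenec.png"),(596,460))[:,200:596]
cv2.imwrite("pics/both.png",np.hstack([a,b]))
E
```

```text
top [4575 5012 1725 2659 1004 2062   37   32   35   36   44  118  102   18
   20   51  151  189   41   52   53   79  111  272  265  149    0    0]
rim ((0.5327638387680054, 0.06156523525714874), (0.26014503836631775, 0.40057745575904846), 5.949472427368164)
plate ((0.5205639600753784, 0.06520482897758484), (0.2364005148410797, 0.4050639569759369), 5.8626203536987305)
hi [0.428 0.026 0.12 ] [0.626 0.194 0.248]
scene [7541 5905 1794 2319  782 2148  102  110  115  122  129  236  126  109
  114  156  230  260  109  121  114  126  170  248  220  129    0    0]
rim ((0.5306124091148376, 0.056947141885757446), (0.2631358206272125, 0.4017908275127411), 6.0577616691589355)
plate ((0.5344134569168091, 0.06086482107639313), (0.2561255395412445, 0.40839481353759766), 5.598388671875)
hi [0.427 0.021 0.12 ] [0.628 0.193 0.245]
```

View pics/both.png

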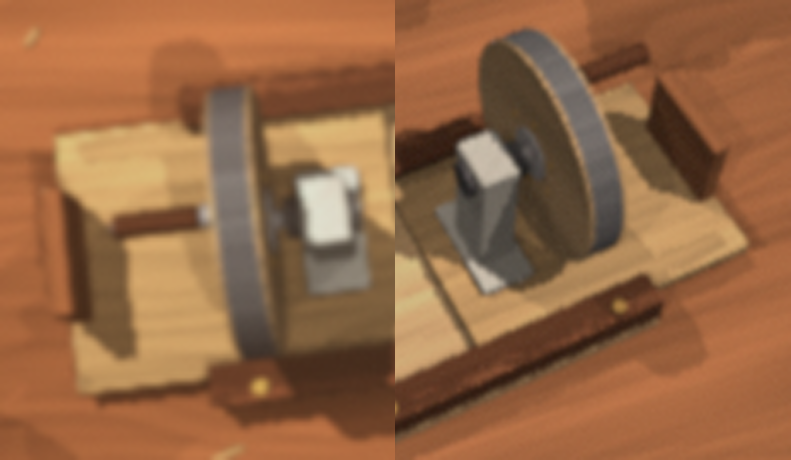

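The crops show a dark pull at left-centre (60,250) and the crank sleeve at (115–205,222) in the left panel, near the middle in x. In the right panel the sleeve shows at (615,65), past the rim's top, so the crank is probably near upward. I'll work out the numbers in the holder frame.

```bash
python3 - <<'E'
from h import *
yaw=np.radians(6.0);c,s=np.cos(yaw),np.sin(yaw);R=np.array([[c,s],[-s,c]])
for n in("top","scene"):
    w=np.load(f"pics/{n}w.npy").reshape(-1,3);z=w[:,2];q=np.c_[w[:,:2]@R.T,z]
    def rep(k,m):
        a=q[m];print(n,k,len(a),np.round(np.nanpercentile(a,[1,5,50,95,99],axis=0),3).T.tolist())
    rim=(z>.038)&(z<.050)
    rep("rim",rim)
    rep("top250",(z>.18))
    rep("mid",(z>.1)&(z<.118)&(q[:,1]>.16-0))
    rep("pull",(z>.06)&(z<.118)&(q[:,1]>.17))
    rep("crank?",(z>.118)&(q[:,1]>.09))
    rep("post",(z>.155)&(z<.168)&(q[:,1]<.05))
    # wheel plane yaw fit: side face points
    a=q[(z>.12)&(q[:,1]>-.03)&(q[:,1]<.14)]
    b=a[a[:,2]>.19]
    print("slope y/x",np.polyfit(b[:,0],b[:,1],1), "wheel x ext",np.nanmin(a[:,0]),np.nanmax(a[:,0]))
    g=q[rim];
    for y in np.arange(-.14,.16,.04):
        t=g[abs(g[:,1]-y)<.02];print(round(y,2),np.round([np.min(t[:,0]),np.max(t[:,0])],3) if len(t) else 0,end=';')
    print()
E
```

```text
top rim 2227 [[0.407, 0.41, 0.498, 0.662, 0.665], [-0.193, -0.19, -0.069, 0.091, 0.105], [0.038, 0.04, 0.044, 0.048, 0.049]]
top top250 981 [[0.446, 0.455, 0.531, 0.61, 0.624], [0.036, 0.036, 0.054, 0.117, 0.134], [0.183, 0.19, 0.226, 0.243, 0.245]]
top mid 197 [[0.488, 0.492, 0.535, 0.579, 0.584], [0.193, 0.194, 0.201, 0.21, 0.211], [0.101, 0.104, 0.11, 0.113, 0.114]]
top pull 288 [[0.487, 0.49, 0.535, 0.58, 0.584], [0.193, 0.193, 0.197, 0.209, 0.211], [0.061, 0.066, 0.108, 0.113, 0.114]]
top crank? 113 [[0.525, 0.526, 0.533, 0.541, 0.542], [0.091, 0.093, 0.115, 0.136, 0.138], [0.217, 0.219, 0.224, 0.227, 0.229]]
top post 286 [[0.449, 0.512, 0.536, 0.561, 0.621], [-0.028, -0.023, -0.001, 0.036, 0.045], [0.155, 0.156, 0.161, 0.165, 0.167]]
slope y/x [0.0049078  0.05762964] wheel x ext 0.43597978583247987 0.6340669048893603
-0.14 [0.406 0.666];-0.1 [0.406 0.665];-0.06 [0.406 0.665];-0.02 [0.406 0.666];0.02 [0.407 0.666];0.06 [0.407 0.666];0.1 [0.407 0.666];0.14 0;
scene rim 2319 [[0.405, 0.41, 0.61, 0.662, 0.664], [-0.198, -0.195, -0.08, 0.084, 0.19], [0.038, 0.04, 0.043, 0.047, 0.048
[... 169 characters left out ...]
0.582, 0.585], [0.188, 0.189, 0.196, 0.205, 0.206], [0.1, 0.102, 0.108, 0.112, 0.112]]
scene pull 386 [[0.489, 0.492, 0.541, 0.584, 0.585], [0.187, 0.188, 0.191, 0.203, 0.206], [0.061, 0.064, 0.098, 0.111, 0.112]]
scene crank? 93 [[0.524, 0.528, 0.537, 0.541, 0.541], [0.091, 0.093, 0.111, 0.132, 0.134], [0.212, 0.214, 0.223, 0.226, 0.227]]
scene post 354 [[0.448, 0.478, 0.538, 0.627, 0.633], [-0.033, -0.027, 0.001, 0.034, 0.045], [0.155, 0.156, 0.161, 0.166, 0.168]]
slope y/x [-0.02390198  0.06389307] wheel x ext 0.43283772392630904 0.6353728241314702
-0.14 [0.404 0.665];-0.1 [0.403 0.665];-0.06 [0.403 0.665];-0.02 [0.402 0.664];0.02 [0.402 0.665];0.06 [0.403 0.665];0.1 [0.629 0.664];0.14 0;
```

The manual's scale: shifts go in shares of 1000 mm and turns go in shares of 2 rad. Converting my numbers, -412 mm / 1000 = -0.412, -374 mm / 1000 = -0.374, 1.208 rad / 2 = 0.604.

Call:
arm_command(
  plan=[
    [[-0.037, -0.011, 0, 0, 0, 0.055, 1], [-0.075, -0.023, 0, 0, 0, 0.11, 1], [-0.112, -0.034, 0, 0, 0, 0.165, 1], [-0.15, -0.045, 0, 0, 0, 0.22, 1], [-0.187, -0.057, 0, 0, 0, 0.275, 1], [-0.225, -0.068, 0, 0, 0, 0.33, 1], [-0.262, -0.08, 0, 0, 0, 0.385, 1], [-0.299, -0.091, 0, 0, 0, 0.44, 1], [-0.337, -0.102, 0, 0, 0, 0.495, 1], [-0.374, -0.114, 0, 0, 0, 0.55, 1], [-0.412, -0.125, 0, 0, 0, 0.604, 1], [-0.412, -0.125, 0, 0, 0, 0.604, 1]],
  ],
  squeeze=20,
)

```text
time_s: 1.3
ee_pos: [0.5098, 0.3027, 0.2046]
eef_rot: [-3.141, 0.001, 1.667]
force: [0.2, 1.1, 0.0]
grip_width: 0.0022
grip_force: 0.0
```

To row units: 145 mm / 1000 = 0.145, 120 mm / 1000 = 0.12.

Call:
arm_command(
  plan=[
    [[0, 0, 0.04, 0, 0, 0, 1], [0, 0, 0.08, 0, 0, 0, 1], [0, 0, 0.12, 0, 0, 0, 1], [0, 0, 0.145, 0, 0, 0, 1], [-0.008, 0, 0.145, 0, 0, 0, 1], [-0.016, 0, 0.145, 0, 0, 0, 1], [-0.024, 0, 0.145, 0, 0, 0, 1], [-0.032, 0, 0.145, 0, 0, 0, 1], [-0.04, 0, 0.145, 0, 0, 0, 1], [-0.048, 0, 0.145, 0, 0, 0, 1], [-0.056, 0, 0.145, 0, 0, 0, 1], [-0.064, 0, 0.145, 0, 0, 0, 1]],
  ],
)

```text
time_s: 2.5
ee_pos: [0.5143, 0.2419, 0.0621]
eef_rot: [3.139, -0.002, 1.675]
force: [-1.3, 6.8, 4.1]
grip_width: 0.0002
grip_force: 3.1
```

To row units: -53 mm / 1000 = -0.053, -50 mm / 1000 = -0.05.

Call:
arm_command(
  plan=[
    [[-0.009, 0, 0, 0, 0, 0, 1], [-0.018, 0, 0, 0, 0, 0, 1], [-0.027, 0, 0, 0, 0, 0, 1], [-0.036, 0, 0, 0, 0, 0, 1], [-0.042, 0, 0, 0, 0, 0, 1], [-0.046, 0, 0, 0, 0, 0, 1], [-0.05, 0, 0, 0, 0, 0, 1], [-0.053, 0, 0, 0, 0, 0, 1]],
  ],
)

```text
time_s: 3.3
ee_pos: [0.5198, 0.1891, 0.0615]
eef_rot: [3.14, -0.001, 1.675]
force: [0.2, 5.4, 4.5]
grip_width: 0.0005
grip_force: 2.7
```

To row units: -10 mm / 1000 = -0.01, -8 mm / 1000 = -0.008.

Call:
arm_command(
  plan=[
    [[-0.003, 0, 0, 0, 0, 0, 1], [-0.006, 0, 0, 0, 0, 0, 1], [-0.008, 0, 0, 0, 0, 0, 1], [-0.01, 0, 0, 0, 0, 0, 1]],
  ],
)

```text
time_s: 3.7
ee_pos: [0.5207, 0.1792, 0.0613]
eef_rot: [3.14, -0.001, 1.675]
force: [0.3, 4.6, 4.6]
grip_width: 0.0004
grip_force: 2.7
```

To row units: -7 mm / 1000 = -0.007, -6 mm / 1000 = -0.006.

Call:
arm_command(
  plan=[
    [[-0.002, 0, 0, 0, 0, 0, 1], [-0.004, 0, 0, 0, 0, 0, 1], [-0.006, 0, 0, 0, 0, 0, 1], [-0.007, 0, 0, 0, 0, 0, 1]],
  ],
)

```text
time_s: 4.1
ee_pos: [0.5214, 0.1722, 0.0612]
eef_rot: [3.14, -0.001, 1.675]
force: [1.4, 6.5, 3.3]
grip_width: 0.0006
grip_force: 2.6
```

To row units: -4 mm / 1000 = -0.004, -3 mm / 1000 = -0.003.

Call:
arm_command(
  plan=[
    [[-0.001, 0, 0, 0, 0, 0, 1], [-0.002, 0, 0, 0, 0, 0, 1], [-0.003, 0, 0, 0, 0, 0, 1], [-0.004, 0, 0, 0, 0, 0, 1]],
  ],
)

```text
time_s: 4.5
ee_pos: [0.5218, 0.1683, 0.061]
eef_rot: [3.14, -0.0, 1.675]
force: [-0.8, 5.7, 4.0]
grip_width: 0.0005
grip_force: 2.6
```

```bash
cat >> h.py <<'E'
yaw=np.radians(6.0);c_,s_=np.cos(yaw),np.sin(yaw);RQ=np.array([[c_,s_],[-s_,c_]])
def q(n):
    p,d=cams.camera(n);W=cloud(d,cams.camera_info(n))
    return p,np.concatenate([W[...,:2]@RQ.T,W[...,2:]],-1)
E
python3 - <<'E'
from h import *
for n in("top","scene"):
    p,Q=q(n);cv2.imwrite(f"pics/{n}1.png",p);w=Q.reshape(-1,3)
    box=(abs(w[:,0]-.536)<.13)
    for k,m in {"pull":(w[:,2]>.1)&(w[:,2]<.116)&(w[:,1]>.08)&(w[:,1]<.2)&(abs(w[:,0]-.536)<.05)&(abs(w[:,0]-.536)>.025),
      "post":(w[:,2]>.157)&(w[:,2]<.166)&(w[:,1]<-.03)&(w[:,1]>-.2)&(abs(w[:,0]-.536)<.03),"crank":(w[:,2]>.2)&(w[:,2]<.23)&(abs(w[:,0]-.536)<.03)&(w[:,1]<.06)&(w[:,1]>-.13)}.items():
        print(n,k,m.sum(),np.round(np.percentile(w[m],[2,50,98],axis=0),3).T.tolist() if m.sum() else 0)
    # z profile along centre line near the stop
    for x in(.47,.6):
        g=w[(abs(w[:,0]-x)<.006)];print(x,[(round(y,3),round(float(np.median(g[abs(g[:,1]-y)<.003,2])),3)) for y in np.arange(-.21,-.12,.006) if (abs(g[:,1]-y)<.003).any()])
a=cv2.imread("pics/top1.png")[165:280,175:340];b=cv2.imread("pics/scene1.png")[150:285,205:380]
cv2.imwrite("pics/both1.png",np.hstack([cv2.resize(a,(400,279)),cv2.resize(b,(361,279))]))
E
```

```text
top pull 0 0
top post 233 [[0.512, 0.535, 0.559], [-0.131, -0.11, -0.037], [0.157, 0.161, 0.165]]
top crank 161 [[0.525, 0.533, 0.542], [-0.036, -0.002, 0.032], [0.216, 0.224, 0.229]]
0.47 [(np.float64(-0.21), -0.0), (np.float64(-0.204), -0.001), (np.float64(-0.198), -0.001), (np.float64(-0.192), 0.044), (np.float64(-0.186), 0.045), (np.float64(-0.18), 0.04), (np.float64(-0.174), 0.012), (np.float64(-0.168), 0.012), (np.float64(-0.162), 0.029), (np.float64(-0.156), 0.029), (np.float64(-0.15), 0.029), (np.float64(-0.144), 0.028), (np.float64(-0.138), 0.029), (np.float64(-0.132), 0.03), (np.float64(-0.126), 0.03)]
0.6 [(np.float64(-0.21), -0.0), (np.float64(-0.204), -0.0), (np.float64(-0.192), 0.044), (np.float64(-0.186), 0.045), (np.float64(-0.18), 0.041), (np.float64(-0.174), 0.013), (np.float64(-0.168), 0.014), (np.float64(-0.162), 0.026), (np.float64(-0.156), 0.026), (np.float64(-0.15), 0.027), (np.float64(-0.144), 0.029), (np.float64(-0.138), 0.028), (np.float64(-0.132), 0.028), (np.float64(-0.126), 0.029)]
scene pull 95 [[0.488, 0.563, 0.585], [0.083, 0.089, 0.1], [0.1, 0.108, 0.
[... 359 characters left out ...]
, (np.float64(-0.174), 0.012), (np.float64(-0.168), 0.012), (np.float64(-0.162), 0.028), (np.float64(-0.156), 0.027), (np.float64(-0.15), 0.026), (np.float64(-0.144), 0.028), (np.float64(-0.138), 0.028), (np.float64(-0.132), 0.026), (np.float64(-0.126), 0.027)]
0.6 [(np.float64(-0.21), -0.001), (np.float64(-0.204), -0.001), (np.float64(-0.198), 0.027), (np.float64(-0.192), 0.043), (np.float64(-0.186), 0.043), (np.float64(-0.18), 0.011), (np.float64(-0.174), 0.012), (np.float64(-0.168), 0.016), (np.float64(-0.162), 0.028), (np.float64(-0.156), 0.026), (np.float64(-0.15), 0.027), (np.float64(-0.144), 0.029), (np.float64(-0.138), 0.029), (np.float64(-0.132), 0.028), (np.float64(-0.126), 0.026)]
```

View pics/both1.png

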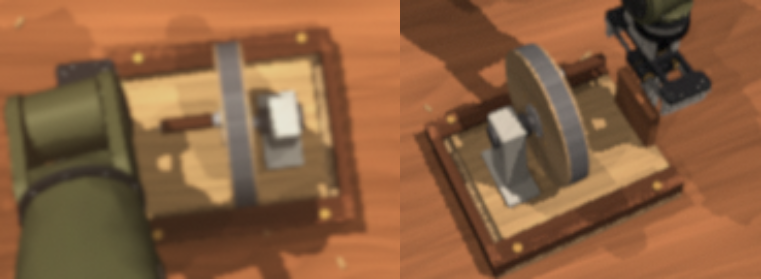

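The tray's inner edge, a dark strip at (322,120) in the left panel, is still about 14 mm short of the stop. I'll keep pushing.

To row units: -10 mm / 1000 = -0.01, -9 mm / 1000 = -0.009.

Call:
arm_command(
  plan=[
    [[-0.002, 0, 0, 0, 0, 0, 1], [-0.004, 0, 0, 0, 0, 0, 1], [-0.006, 0, 0, 0, 0, 0, 1], [-0.008, 0, 0, 0, 0, 0, 1], [-0.009, 0, 0, 0, 0, 0, 1], [-0.01, 0, 0, 0, 0, 0, 1]],
  ],
)

```text
time_s: 5.2
ee_pos: [0.5226, 0.1583, 0.0607]
eef_rot: [3.141, -0.0, 1.675]
force: [0.0, 4.7, 4.4]
grip_width: 0.0005
grip_force: 2.6
```

To row units: -3 mm / 1000 = -0.003, -2 mm / 1000 = -0.002.

Call:
arm_command(
  plan=[
    [[-0.001, 0, 0, 0, 0, 0, 1], [-0.002, 0, 0, 0, 0, 0, 1], [-0.003, 0, 0, 0, 0, 0, 1]],
  ],
)

```text
time_s: 5.5
ee_pos: [0.5227, 0.1572, 0.0608]
eef_rot: [3.14, -0.003, 1.675]
force: [-1.2, 28.0, 2.8]
grip_width: 0.0007
grip_force: 13.8
```

To row units: -230 mm / 1000 = -0.23, -205 mm / 1000 = -0.205.

Call:
arm_command(
  plan=[
    [[0.01, 0, 0, 0, 0, 0, 1], [0.04, 0, 0, 0, 0, 0, 1], [0.07, 0, -0.02, 0, 0, 0, 0], [0.08, 0, -0.06, 0, 0, 0, 0], [0.09, 0, -0.11, 0, 0, 0, 0], [0.1, 0, -0.16, 0, 0, 0, 0], [0.1, 0, -0.205, 0, 0, 0, 0], [0.1, 0, -0.23, 0, 0, 0, 0]],
  ],
)

```text
time_s: 6.3
ee_pos: [0.5125, 0.2548, 0.2944]
eef_rot: [3.138, -0.0, 1.675]
force: [0.6, -0.3, -0.2]
grip_width: 0.0443
grip_force: 0.0
```

```bash
python3 - <<'E'
from h import *
o=ctrl.get_obs();print(o["time_s"],np.round(o["ee_pos"],4),np.round(o["eef_rot"],3),"toolq",np.round(RQ@o["ee_pos"][:2],4),o["grip_width"],np.round(o["force"],1))
for n in("top","scene"):
    p,Q=q(n);cv2.imwrite(f"pics/{n}2.png",p);w=Q.reshape(-1,3)
    for k,m in {"pull":(w[:,2]>.106)&(w[:,2]<.116)&(w[:,1]>.06)&(w[:,1]<.13)&(abs(w[:,0]-.536)<.05),
      "post":(w[:,2]>.157)&(w[:,2]<.166)&(w[:,1]<-.08)&(w[:,1]>-.2)&(abs(w[:,0]-.536)<.03),"crank":(w[:,2]>.215)&(w[:,2]<.23)&(abs(w[:,0]-.536)<.03)&(w[:,1]<.06)&(w[:,1]>-.035)}.items():
        print(n,k,m.sum(),np.round(np.percentile(w[m],[2,50,98],axis=0),3).T.tolist() if m.sum() else 0)
    for x in(.47,.6):
        g=w[(abs(w[:,0]-x)<.006)];print(x,[(round(float(y),3),round(float(np.median(g[abs(g[:,1]-y)<.003,2])),3)) for y in np.arange(-.198,-.15,.006) if (abs(g[:,1]-y)<.003).any()])
E
```

```text
6.3 [0.5125 0.2548 0.2944] [ 3.138 -0.     1.675] toolq [0.5364 0.1998] 0.044324151292314484 [ 0.6 -0.3 -0.2]
top pull 166 [[0.489, 0.538, 0.584], [0.077, 0.085, 0.093], [0.107, 0.11, 0.113]]
top post 215 [[0.513, 0.535, 0.559], [-0.142, -0.121, -0.098], [0.158, 0.161, 0.165]]
top crank 134 [[0.525, 0.533, 0.542], [-0.033, -0.006, 0.021], [0.217, 0.224, 0.228]]
0.47 [(-0.198, 0.001), (-0.192, 0.043), (-0.186, 0.04), (-0.18, 0.044), (-0.174, 0.021), (-0.168, 0.027), (-0.162, 0.028), (-0.156, 0.029), (-0.15, 0.028)]
0.6 [(-0.192, 0.043), (-0.186, 0.045), (-0.18, 0.04), (-0.174, 0.025), (-0.168, 0.027), (-0.162, 0.029), (-0.156, 0.027), (-0.15, 0.027)]
scene pull 145 [[0.489, 0.538, 0.583], [0.072, 0.08, 0.088], [0.106, 0.11, 0.113]]
scene post 238 [[0.511, 0.536, 0.559], [-0.146, -0.125, -0.084], [0.157, 0.161, 0.165]]
scene crank 115 [[0.525, 0.536, 0.542], [-0.034, -0.009, 0.016], [0.216, 0.223, 0.228]]
0.47 [(-0.198, 0.022), (-0.192, 0.043), (-0.186, 0.045), (-0.18, 0.024), (-0.174, 0.028), (-0.168, 0.027), (-0.162, 0.026), (-0.156, 0.029), (-0.15, 0.028)]
0.6 [(-0.198, 0.023), (-0.192, 0.044), (-0.186, 0.043), (-0.18, 0.027), (-0.174, 0.026), (-0.168, 0.027), (-0.162, 0.029), (-0.156, 0.026), (-0.15, 0.027)]
```

To row units: -201 mm / 1000 = -0.201, -190 mm / 1000 = -0.19.

Call:
arm_command(
  plan=[
    [[-0.04, 0, 0, 0, 0, 0, 0], [-0.08, -0.001, 0, 0, 0, 0, 0], [-0.12, -0.002, 0, 0, 0, 0, 0], [-0.16, -0.002, 0, 0, 0, 0, 0], [-0.19, -0.002, 0, 0, 0, 0, 0], [-0.201, -0.002, 0, 0, 0, 0, 0], [-0.201, -0.002, 0.03, 0, 0, 0, 0], [-0.201, -0.002, 0.06, 0, 0, 0, 0], [-0.201, -0.002, 0.085, 0, 0, 0, 0], [-0.201, -0.002, 0.096, 0, 0, 0, 0], [-0.201, -0.002, 0.096, 0, 0, 0, 0]],
  ],
)

```text
time_s: 7.5
ee_pos: [0.5306, 0.0549, 0.193]
eef_rot: [-3.139, -0.0, 1.675]
force: [-0.6, 0.3, 0.1]
grip_width: 0.0469
grip_force: 0.0
```

Call:
arm_command(
  plan=[
    [[0, 0, 0, 0, 0, 0, 1], [0, 0, 0, 0, 0, 0, 1], [0, 0, 0, 0, 0, 0, 1], [0, 0, 0, 0, 0, 0, 1], [0, 0, 0, 0, 0, 0, 1], [0, 0, 0, 0, 0, 0, 1], [0, 0, 0, 0, 0, 0, 1], [0, 0, 0, 0, 0, 0, 1]],
  ],
  squeeze=40,
)

```text
time_s: 8.3
ee_pos: [0.5312, 0.0545, 0.1949]
eef_rot: [3.141, -0.0, 1.675]
force: [-2.4, 0.5, 6.5]
grip_width: 0.017
grip_force: 40.0
```

```bash
python3 - <<'E'
from h import *
o=ctrl.get_obs();print(o["time_s"],np.round(o["ee_pos"],4),np.round(o["eef_rot"],3),"toolq",np.round(RQ@o["ee_pos"][:2],4),o["grip_width"],o["grip_force"],np.round(o["force"],1),np.round(RQ@o["force"][:2],1))
for n in("top","scene"):
    p,_=cams.camera(n);cv2.imwrite(f"pics/{n}3.png",p)
a=cv2.imread("pics/top3.png")[165:280,175:340];b=cv2.imread("pics/scene3.png")[110:245,205:380]
cv2.imwrite("pics/both3.png",np.hstack([cv2.resize(a,(400,279)),cv2.resize(b,(361,279))]))
# arc table from top, theta step .065: tool y = 75 sin, tool z = 75(1-cos)
for t0 in np.arange(8)*np.pi/4:
    t=t0+np.pi/4*np.arange(1,13)/12
    print(round(float(t0),3),[[0,round(float(a),1),round(float(b),1)] for a,b in zip(75*(np.sin(t)-np.sin(t0)),75*(np.cos(t0)-np.cos(t)))])
E
```

```text
8.3 [0.5312 0.0545 0.1949] [ 3.141 -0.     1.675] toolq [ 0.534  -0.0013] 0.017032250665400518 40.00047504901886 [-2.4  0.5  6.5] [-2.3  0.8]
0.0 [[0, 4.9, 0.2], [0, 9.8, 0.6], [0, 14.6, 1.4], [0, 19.4, 2.6], [0, 24.1, 4.0], [0, 28.7, 5.7], [0, 33.2, 7.7], [0, 37.5, 10.0], [0, 41.7, 12.6], [0, 45.7, 15.5], [0, 49.5, 18.6], [0, 53.0, 22.0]]
0.785 [[0, 3.4, 3.6], [0, 6.5, 7.4], [0, 9.3, 11.4], [0, 11.9, 15.5], [0, 14.2, 19.9], [0, 16.3, 24.3], [0, 18.0, 28.9], [0, 19.4, 33.6], [0, 20.5, 38.4], [0, 21.3, 43.2], [0, 21.8, 48.1], [0, 22.0, 53.0]]
1.571 [[0, -0.2, 4.9], [0, -0.6, 9.8], [0, -1.4, 14.6], [0, -2.6, 19.4], [0, -4.0, 24.1], [0, -5.7, 28.7], [0, -7.7, 33.2], [0, -10.0, 37.5], [0, -12.6, 41.7], [0, -15.5, 45.7], [0, -18.6, 49.5], [0, -22.0, 53.0]]
2.356 [[0, -3.6, 3.4], [0, -7.4, 6.5], [0, -11.4, 9.3], [0, -15.5, 11.9], [0, -19.9, 14.2], [0, -24.3, 16.3], [0, -28.9, 18.0], [0, -33.6, 19.4], [0, -38.4, 20.5], [0, -43.2, 21.3], [0, -48.1, 21.8], [0, -53.0, 22.0]]
3.142 [[0, -4.9, -0.2], [0, -9.8, -0.6], [0, -14.6, -1.4], [0, -19.4, -2.6], [0, -24.1, -4.0], [0, -28.7, -5.7], [0, -33.2, -7.7], [0, -37.5, -10.0], [0, -41.7, -12.6], [0, -45.7, -15.5], [0, -49.5, -18.6], [0, -53.0, -22.0]]
3.927 [[0, -3.4, -3.6], [0, -6.5, -7.4], [0, -9.3, -11.4], [0, -11.9, -15.5], [0, -14.2, -19.9], [0, -16.3, -24.3], [0, -18.0, -28.9], [0, -19.4, -33.6], [0, -20.5, -38.4], [0, -21.3, -43.2], [0, -21.8, -48.1], [0, -22.0, -53.0]]
4.712 [[0, 0.2, -4.9], [0, 0.6, -9.8], [0, 1.4, -14.6], [0, 2.6, -19.4], [0, 4.0, -24.1], [0, 5.7, -28.7], [0, 7.7, -33.2], [0, 10.0, -37.5], [0, 12.6, -41.7], [0, 15.5, -45.7], [0, 18.6, -49.5], [0, 22.0, -53.0]]
5.498 [[0, 3.6, -3.4], [0, 7.4, -6.5], [0, 11.4, -9.3], [0, 15.5, -11.9], [0, 19.9, -14.2], [0, 24.3, -16.3], [0, 28.9, -18.0], [0, 33.6, -19.4], [0, 38.4, -20.5], [0, 43.2, -21.3], [0, 48.1, -21.8], [0, 53.0, -22.0]]
```

View pics/both3.png

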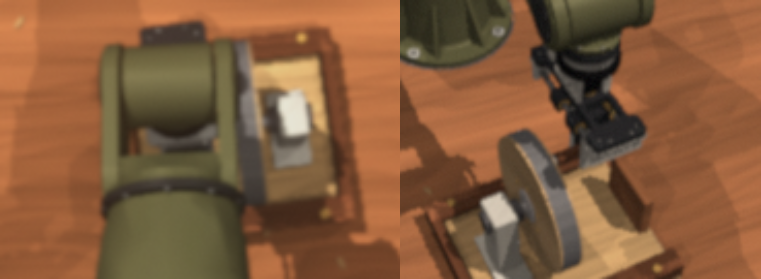

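The crank is gripped (17 mm opening, 40 N, pads on the sleeve). I'll start the slow turn towards +x, with the arc centre at the axle.

To row units: 55 mm / 1000 = 0.055, 51.5 mm / 1000 = 0.0515.

Call:
arm_command(
  plan=[
    [[0, 0.0059, 0.0001, 0, 0, 0, 1], [0, 0.0118, 0.0006, 0, 0, 0, 1], [0, 0.0166, 0.0014, 0, 0, 0, 1], [0, 0.0214, 0.0026, 0, 0, 0, 1], [0, 0.0261, 0.004, 0, 0, 0, 1], [0, 0.0307, 0.0057, 0, 0, 0, 1], [0, 0.0352, 0.0077, 0, 0, 0, 1], [0, 0.0395, 0.01, 0, 0, 0, 1], [0, 0.0437, 0.0126, 0, 0, 0, 1], [0, 0.0477, 0.0155, 0, 0, 0, 1], [0, 0.0515, 0.0186, 0, 0, 0, 1], [0, 0.055, 0.022, 0, 0, 0, 1]],
  ],
)

```text
time_s: 9.6
ee_pos: [0.5861, 0.0602, 0.1731]
eef_rot: [3.141, 0.0, 1.675]
force: [-4.4, -0.2, 7.8]
grip_width: 0.017
grip_force: 40.0
```

```bash
cat >> h.py <<'E'
def st(c=(.536,.217-.022)):
    o=ctrl.get_obs();p=RQ@o["ee_pos"][:2];f=RQ@o["force"][:2];fz=o["force"][2]
    dx,dz=p[0]-.536,o["ee_pos"][2]-(.1949-.075);r=np.hypot(dx,dz);th=np.arctan2(dx,dz)
    print("t%.2f q %.4f %.4f z %.4f r %.4f th %.3f Fx %.1f Fy %.1f Fz %.1f rad %.1f tan %.1f w %.4f yaw %.3f"%(o["time_s"],*p,o["ee_pos"][2],r,th,*f,fz,f[0]*np.sin(th)+fz*np.cos(th),f[0]*np.cos(th)-fz*np.sin(th),o["grip_width"],o["eef_rot"][2]),"tv",np.abs(o["joint_vel"]).max().round(3))
E
python3 -c "from h import *;st()"
```

```text
t9.60 q 0.5892 -0.0014 z 0.1731 r 0.0753 th 0.785 Fx -4.4 Fy 0.3 Fz 7.8 rad 2.4 tan -8.7 w 0.0170 yaw 1.675 tv 0.105
```

To row units: 53 mm / 1000 = 0.053, 6.5 mm / 1000 = 0.0065.

Call:
arm_command(
  plan=[
    [[0, 0.0034, 0.0036, 0, 0, 0, 1], [0, 0.0065, 0.0074, 0, 0, 0, 1], [0, 0.0093, 0.0114, 0, 0, 0, 1], [0, 0.0119, 0.0155, 0, 0, 0, 1], [0, 0.0142, 0.0199, 0, 0, 0, 1], [0, 0.0163, 0.0243, 0, 0, 0, 1], [0, 0.018, 0.0289, 0, 0, 0, 1], [0, 0.0194, 0.0336, 0, 0, 0, 1], [0, 0.0205, 0.0384, 0, 0, 0, 1], [0, 0.0213, 0.0432, 0, 0, 0, 1], [0, 0.0218, 0.0481, 0, 0, 0, 1], [0, 0.022, 0.053, 0, 0, 0, 1]],
  ],
)

```text
time_s: 10.8
ee_pos: [0.6081, 0.0624, 0.12]
eef_rot: [3.141, 0.0, 1.675]
force: [-2.8, -1.0, 6.9]
grip_width: 0.0172
grip_force: 40.0
```

```bash
python3 -c "from h import *;st()"
```

```text
t10.80 q 0.6113 -0.0015 z 0.1200 r 0.0753 th 1.570 Fx -2.9 Fy -0.7 Fz 6.9 rad -2.9 tan -6.9 w 0.0172 yaw 1.675 tv 0.091
```

To row units: 53 mm / 1000 = 0.053, 49.5 mm / 1000 = 0.0495.

Call:
arm_command(
  plan=[
    [[0, -0.0002, 0.0049, 0, 0, 0, 1], [0, -0.0006, 0.0098, 0, 0, 0, 1], [0, -0.0014, 0.0146, 0, 0, 0, 1], [0, -0.0026, 0.0194, 0, 0, 0, 1], [0, -0.004, 0.0241, 0, 0, 0, 1], [0, -0.0057, 0.0287, 0, 0, 0, 1], [0, -0.0077, 0.0332, 0, 0, 0, 1], [0, -0.01, 0.0375, 0, 0, 0, 1], [0, -0.0126, 0.0417, 0, 0, 0, 1], [0, -0.0155, 0.0457, 0, 0, 0, 1], [0, -0.0186, 0.0495, 0, 0, 0, 1], [0, -0.022, 0.053, 0, 0, 0, 1]],
  ],
)

```text
time_s: 12.0
ee_pos: [0.5863, 0.0602, 0.067]
eef_rot: [3.14, 0.0, 1.675]
force: [-0.8, 0.2, 7.0]
grip_width: 0.017
grip_force: 40.0
```

```bash
python3 -c "from h import *;st()"
```

```text
t12.00 q 0.5894 -0.0014 z 0.0670 r 0.0752 th 2.352 Fx -0.7 Fy 0.3 Fz 7.0 rad -5.5 tan -4.5 w 0.0170 yaw 1.675 tv 0.127
```

To row units: -53 mm / 1000 = -0.053, -48.1 mm / 1000 = -0.0481.

Call:
arm_command(
  plan=[
    [[0, -0.0036, 0.0034, 0, 0, 0, 1], [0, -0.0074, 0.0065, 0, 0, 0, 1], [0, -0.0114, 0.0093, 0, 0, 0, 1], [0, -0.0155, 0.0119, 0, 0, 0, 1], [0, -0.0199, 0.0142, 0, 0, 0, 1], [0, -0.0243, 0.0163, 0, 0, 0, 1], [0, -0.0289, 0.018, 0, 0, 0, 1], [0, -0.0336, 0.0194, 0, 0, 0, 1], [0, -0.0384, 0.0205, 0, 0, 0, 1], [0, -0.0432, 0.0213, 0, 0, 0, 1], [0, -0.0481, 0.0218, 0, 0, 0, 1], [0, -0.053, 0.022, 0, 0, 0, 1]],
  ],
)

```text
time_s: 13.2
ee_pos: [0.5337, 0.0548, 0.045]
eef_rot: [3.14, 0.0, 1.675]
force: [1.2, 1.6, 6.2]
grip_width: 0.0169
grip_force: 40.0
```

```bash
python3 -c "from h import *;st()"
```

```text
t13.20 q 0.5365 -0.0013 z 0.0450 r 0.0749 th 3.135 Fx 1.3 Fy 1.5 Fz 6.2 rad -6.2 tan -1.4 w 0.0169 yaw 1.675 tv 0.142
```

To row units: -53 mm / 1000 = -0.053, -1.4 mm / 1000 = -0.0014.

Call:
arm_command(
  plan=[
    [[0, -0.0049, -0.0002, 0, 0, 0, 1], [0, -0.0098, -0.0006, 0, 0, 0, 1], [0, -0.0146, -0.0014, 0, 0, 0, 1], [0, -0.0194, -0.0026, 0, 0, 0, 1], [0, -0.0241, -0.004, 0, 0, 0, 1], [0, -0.0287, -0.0057, 0, 0, 0, 1], [0, -0.0332, -0.0077, 0, 0, 0, 1], [0, -0.0375, -0.01, 0, 0, 0, 1], [0, -0.0417, -0.0126, 0, 0, 0, 1], [0, -0.0457, -0.0155, 0, 0, 0, 1], [0, -0.0495, -0.0186, 0, 0, 0, 1], [0, -0.053, -0.022, 0, 0, 0, 1]],
  ],
)

```text
time_s: 14.4
ee_pos: [0.4807, 0.0494, 0.0669]
eef_rot: [3.14, -0.0, 1.675]
force: [4.9, 2.9, 3.2]
grip_width: 0.0172
grip_force: 40.0
```

```bash
python3 -c "from h import *;st()"
```

```text
t14.40 q 0.4833 -0.0012 z 0.0669 r 0.0748 th -2.359 Fx 5.2 Fy 2.3 Fz 3.2 rad -5.9 tan -1.4 w 0.0172 yaw 1.675 tv 0.121
```

To row units: -53 mm / 1000 = -0.053, -48.1 mm / 1000 = -0.0481.

Call:
arm_command(
  plan=[
    [[0, -0.0034, -0.0036, 0, 0, 0, 1], [0, -0.0065, -0.0074, 0, 0, 0, 1], [0, -0.0093, -0.0114, 0, 0, 0, 1], [0, -0.0119, -0.0155, 0, 0, 0, 1], [0, -0.0142, -0.0199, 0, 0, 0, 1], [0, -0.0163, -0.0243, 0, 0, 0, 1], [0, -0.018, -0.0289, 0, 0, 0, 1], [0, -0.0194, -0.0336, 0, 0, 0, 1], [0, -0.0205, -0.0384, 0, 0, 0, 1], [0, -0.0213, -0.0432, 0, 0, 0, 1], [0, -0.0218, -0.0481, 0, 0, 0, 1], [0, -0.022, -0.053, 0, 0, 0, 1]],
  ],
)

```text
time_s: 15.6
ee_pos: [0.4587, 0.0471, 0.1194]
eef_rot: [3.141, -0.0, 1.675]
force: [8.1, 2.4, -4.0]
grip_width: 0.017
grip_force: 40.0
```

```bash
python3 -c "from h import *;st()"
```

```text
t15.60 q 0.4612 -0.0011 z 0.1194 r 0.0748 th -1.578 Fx 8.3 Fy 1.5 Fz -4.0 rad -8.3 tan -4.0 w 0.0170 yaw 1.675 tv 0.109
```

To row units: -53 mm / 1000 = -0.053, -49.5 mm / 1000 = -0.0495.

Call:
arm_command(
  plan=[
    [[0, 0.0002, -0.0049, 0, 0, 0, 1], [0, 0.0006, -0.0098, 0, 0, 0, 1], [0, 0.0014, -0.0146, 0, 0, 0, 1], [0, 0.0026, -0.0194, 0, 0, 0, 1], [0, 0.004, -0.0241, 0, 0, 0, 1], [0, 0.0057, -0.0287, 0, 0, 0, 1], [0, 0.0077, -0.0332, 0, 0, 0, 1], [0, 0.01, -0.0375, 0, 0, 0, 1], [0, 0.0126, -0.0417, 0, 0, 0, 1], [0, 0.0155, -0.0457, 0, 0, 0, 1], [0, 0.0186, -0.0495, 0, 0, 0, 1], [0, 0.022, -0.053, 0, 0, 0, 1]],
  ],
)

```text
time_s: 16.8
ee_pos: [0.4801, 0.0493, 0.1725]
eef_rot: [-3.14, -0.0, 1.675]
force: [-4.8, 1.3, -5.7]
grip_width: 0.0172
grip_force: 40.0
```

```bash
python3 -c "from h import *;st()"
```

```text
t16.80 q 0.4826 -0.0011 z 0.1725 r 0.0749 th -0.793 Fx -4.7 Fy 1.8 Fz -5.7 rad -0.7 tan -7.3 w 0.0172 yaw 1.675 tv 0.134
```

To row units: 53 mm / 1000 = 0.053, 48.1 mm / 1000 = 0.0481.

Call:
arm_command(
  plan=[
    [[0, 0.0036, -0.0034, 0, 0, 0, 1], [0, 0.0074, -0.0065, 0, 0, 0, 1], [0, 0.0114, -0.0093, 0, 0, 0, 1], [0, 0.0155, -0.0119, 0, 0, 0, 1], [0, 0.0199, -0.0142, 0, 0, 0, 1], [0, 0.0243, -0.0163, 0, 0, 0, 1], [0, 0.0289, -0.018, 0, 0, 0, 1], [0, 0.0336, -0.0194, 0, 0, 0, 1], [0, 0.0384, -0.0205, 0, 0, 0, 1], [0, 0.0432, -0.0213, 0, 0, 0, 1], [0, 0.0481, -0.0218, 0, 0, 0, 1], [0, 0.053, -0.022, 0, 0, 0, 1]],
  ],
)

```text
time_s: 18.0
ee_pos: [0.5328, 0.0547, 0.195]
eef_rot: [-3.14, 0.0, 1.675]
force: [-8.8, 0.0, 1.2]
grip_width: 0.0169
grip_force: 40.0
```

```bash
python3 -c "from h import *;st()"
```

```text
t18.00 q 0.5356 -0.0013 z 0.1950 r 0.0751 th -0.005 Fx -8.7 Fy 0.9 Fz 1.2 rad 1.2 tan -8.7 w 0.0169 yaw 1.675 tv 0.14
```

The forward pass fits about 3.9 N at the crank with the heavy side down near θ ≈ −1.17. I'll make a full reverse pass to confirm it.

To row units: -53 mm / 1000 = -0.053, -49.5 mm / 1000 = -0.0495.

Call:
arm_command(
  plan=[
    [[0, -0.0049, 0.0002, 0, 0, 0, 1], [0, -0.0098, 0.0006, 0, 0, 0, 1], [0, -0.0146, 0.0014, 0, 0, 0, 1], [0, -0.0194, 0.0026, 0, 0, 0, 1], [0, -0.0241, 0.004, 0, 0, 0, 1], [0, -0.0287, 0.0057, 0, 0, 0, 1], [0, -0.0332, 0.0077, 0, 0, 0, 1], [0, -0.0375, 0.01, 0, 0, 0, 1], [0, -0.0417, 0.0126, 0, 0, 0, 1], [0, -0.0457, 0.0155, 0, 0, 0, 1], [0, -0.0495, 0.0186, 0, 0, 0, 1], [0, -0.053, 0.022, 0, 0, 0, 1]],
  ],
)

```text
time_s: 19.2
ee_pos: [0.4801, 0.0493, 0.1724]
eef_rot: [3.141, -0.0, 1.675]
force: [-0.5, 3.5, 6.0]
grip_width: 0.0168
grip_force: 40.0
```

```bash
python3 -c "from h import *;st()"
```

```text
t19.20 q 0.4827 -0.0012 z 0.1724 r 0.0749 th -0.793 Fx -0.2 Fy 3.6 Fz 6.0 rad 4.3 tan 4.2 w 0.0168 yaw 1.675 tv 0.134
```

To row units: 53 mm / 1000 = 0.053, 3.6 mm / 1000 = 0.0036.

Call:
arm_command(
  plan=[
    [[0, -0.0034, 0.0036, 0, 0, 0, 1], [0, -0.0065, 0.0074, 0, 0, 0, 1], [0, -0.0093, 0.0114, 0, 0, 0, 1], [0, -0.0119, 0.0155, 0, 0, 0, 1], [0, -0.0142, 0.0199, 0, 0, 0, 1], [0, -0.0163, 0.0243, 0, 0, 0, 1], [0, -0.018, 0.0289, 0, 0, 0, 1], [0, -0.0194, 0.0336, 0, 0, 0, 1], [0, -0.0205, 0.0384, 0, 0, 0, 1], [0, -0.0213, 0.0432, 0, 0, 0, 1], [0, -0.0218, 0.0481, 0, 0, 0, 1], [0, -0.022, 0.053, 0, 0, 0, 1]],
  ],
)

```text
time_s: 20.4
ee_pos: [0.4588, 0.0471, 0.1195]
eef_rot: [3.14, -0.0, 1.675]
force: [2.5, 4.6, 6.9]
grip_width: 0.0167
grip_force: 40.0
```

```bash
python3 -c "from h import *;st()"
```

```text
t20.40 q 0.4612 -0.0011 z 0.1195 r 0.0748 th -1.576 Fx 2.9 Fy 4.3 Fz 6.9 rad -3.0 tan 6.9 w 0.0167 yaw 1.675 tv 0.119
```

To row units: 53 mm / 1000 = 0.053, 49.5 mm / 1000 = 0.0495.

Call:
arm_command(
  plan=[
    [[0, 0.0002, 0.0049, 0, 0, 0, 1], [0, 0.0006, 0.0098, 0, 0, 0, 1], [0, 0.0014, 0.0146, 0, 0, 0, 1], [0, 0.0026, 0.0194, 0, 0, 0, 1], [0, 0.004, 0.0241, 0, 0, 0, 1], [0, 0.0057, 0.0287, 0, 0, 0, 1], [0, 0.0077, 0.0332, 0, 0, 0, 1], [0, 0.01, 0.0375, 0, 0, 0, 1], [0, 0.0126, 0.0417, 0, 0, 0, 1], [0, 0.0155, 0.0457, 0, 0, 0, 1], [0, 0.0186, 0.0495, 0, 0, 0, 1], [0, 0.022, 0.053, 0, 0, 0, 1]],
  ],
)

```text
time_s: 21.6
ee_pos: [0.4808, 0.0493, 0.0668]
eef_rot: [3.141, -0.0, 1.675]
force: [-1.5, 4.4, 11.1]
grip_width: 0.017
grip_force: 40.0
```

```bash
python3 -c "from h import *;st()"
```

```text
t21.60 q 0.4833 -0.0012 z 0.0668 r 0.0748 th -2.360 Fx -1.0 Fy 4.5 Fz 11.1 rad -7.2 tan 8.6 w 0.0170 yaw 1.675 tv 0.124
```

To row units: 53 mm / 1000 = 0.053, 48.1 mm / 1000 = 0.0481.

Call:
arm_command(
  plan=[
    [[0, 0.0036, 0.0034, 0, 0, 0, 1], [0, 0.0074, 0.0065, 0, 0, 0, 1], [0, 0.0114, 0.0093, 0, 0, 0, 1], [0, 0.0155, 0.0119, 0, 0, 0, 1], [0, 0.0199, 0.0142, 0, 0, 0, 1], [0, 0.0243, 0.0163, 0, 0, 0, 1], [0, 0.0289, 0.018, 0, 0, 0, 1], [0, 0.0336, 0.0194, 0, 0, 0, 1], [0, 0.0384, 0.0205, 0, 0, 0, 1], [0, 0.0432, 0.0213, 0, 0, 0, 1], [0, 0.0481, 0.0218, 0, 0, 0, 1], [0, 0.053, 0.022, 0, 0, 0, 1]],
  ],
)

```text
time_s: 22.8
ee_pos: [0.5325, 0.0546, 0.0448]
eef_rot: [-3.14, 0.0, 1.675]
force: [-8.2, 1.7, 16.3]
grip_width: 0.0169
grip_force: 40.0
```

```bash
python3 -c "from h import *;st()"
```

```text
t22.80 q 0.5353 -0.0013 z 0.0448 r 0.0751 th -3.132 Fx -8.0 Fy 2.5 Fz 16.3 rad -16.2 tan 8.2 w 0.0169 yaw 1.675 tv 0.141
```

To row units: 53 mm / 1000 = 0.053, 49.5 mm / 1000 = 0.0495.

Call:
arm_command(
  plan=[
    [[0, 0.0049, -0.0005, 0, 0, 0, 1], [0, 0.0098, -0.0013, 0, 0, 0, 1], [0, 0.0146, -0.0021, 0, 0, 0, 1], [0, 0.0194, -0.0033, 0, 0, 0, 1], [0, 0.0241, -0.0047, 0, 0, 0, 1], [0, 0.0287, -0.0064, 0, 0, 0, 1], [0, 0.0332, -0.0084, 0, 0, 0, 1], [0, 0.0375, -0.0107, 0, 0, 0, 1], [0, 0.0417, -0.0133, 0, 0, 0, 1], [0, 0.0457, -0.0162, 0, 0, 0, 1], [0, 0.0495, -0.0193, 0, 0, 0, 1], [0, 0.053, -0.0227, 0, 0, 0, 1]],
  ],
)

```text
time_s: 24.0
ee_pos: [0.5841, 0.0599, 0.0652]
eef_rot: [-3.136, 0.0, 1.675]
force: [-2.5, 1.1, -7.9]
grip_width: 0.0171
grip_force: 40.0
```

```bash
python3 -c "from h import *;st()"
```

```text
t24.00 q 0.5872 -0.0014 z 0.0652 r 0.0749 th 2.390 Fx -2.4 Fy 1.3 Fz -7.9 rad 4.1 tan 7.1 w 0.0171 yaw 1.675 tv 0.136
```

To row units: -53 mm / 1000 = -0.053, -48.1 mm / 1000 = -0.0481.

Call:
arm_command(
  plan=[
    [[0, 0.0034, -0.0036, 0, 0, 0, 1], [0, 0.0065, -0.0074, 0, 0, 0, 1], [0, 0.0093, -0.0114, 0, 0, 0, 1], [0, 0.0119, -0.0155, 0, 0, 0, 1], [0, 0.0142, -0.0199, 0, 0, 0, 1], [0, 0.0163, -0.0243, 0, 0, 0, 1], [0, 0.018, -0.0289, 0, 0, 0, 1], [0, 0.0194, -0.0336, 0, 0, 0, 1], [0, 0.0205, -0.0384, 0, 0, 0, 1], [0, 0.0213, -0.0432, 0, 0, 0, 1], [0, 0.0218, -0.0481, 0, 0, 0, 1], [0, 0.022, -0.053, 0, 0, 0, 1]],
  ],
)

```text
time_s: 25.2
ee_pos: [0.608, 0.0625, 0.1208]
eef_rot: [3.141, 0.0, 1.675]
force: [3.8, -1.3, -3.6]
grip_width: 0.017
grip_force: 40.0
```

```bash
python3 -c "from h import *;st()"
```

```text
t25.20 q 0.6112 -0.0014 z 0.1208 r 0.0752 th 1.558 Fx 3.6 Fy -1.7 Fz -3.6 rad 3.6 tan 3.7 w 0.0170 yaw 1.675 tv 0.099
```

To row units: -53 mm / 1000 = -0.053, -49.5 mm / 1000 = -0.0495.

Call:
arm_command(
  plan=[
    [[0, -0.0002, -0.0049, 0, 0, 0, 1], [0, -0.0006, -0.0098, 0, 0, 0, 1], [0, -0.0014, -0.0146, 0, 0, 0, 1], [0, -0.0026, -0.0194, 0, 0, 0, 1], [0, -0.004, -0.0241, 0, 0, 0, 1], [0, -0.0057, -0.0287, 0, 0, 0, 1], [0, -0.0077, -0.0332, 0, 0, 0, 1], [0, -0.01, -0.0375, 0, 0, 0, 1], [0, -0.0126, -0.0417, 0, 0, 0, 1], [0, -0.0155, -0.0457, 0, 0, 0, 1], [0, -0.0186, -0.0495, 0, 0, 0, 1], [0, -0.022, -0.053, 0, 0, 0, 1]],
  ],
)

```text
time_s: 26.4
ee_pos: [0.5857, 0.0602, 0.1736]
eef_rot: [3.141, 0.0, 1.675]
force: [2.6, -3.2, 0.2]
grip_width: 0.017
grip_force: 40.0
```

```bash
python3 -c "from h import *;st()"
```

```text
t26.40 q 0.5888 -0.0014 z 0.1736 r 0.0753 th 0.777 Fx 2.3 Fy -3.4 Fz 0.2 rad 1.7 tan 1.5 w 0.0170 yaw 1.675 tv 0.106
```

To row units: -53 mm / 1000 = -0.053, -3.4 mm / 1000 = -0.0034.

Call:
arm_command(
  plan=[
    [[0, -0.0036, -0.0034, 0, 0, 0, 1], [0, -0.0074, -0.0065, 0, 0, 0, 1], [0, -0.0114, -0.0093, 0, 0, 0, 1], [0, -0.0155, -0.0119, 0, 0, 0, 1], [0, -0.0199, -0.0142, 0, 0, 0, 1], [0, -0.0243, -0.0163, 0, 0, 0, 1], [0, -0.0289, -0.018, 0, 0, 0, 1], [0, -0.0336, -0.0194, 0, 0, 0, 1], [0, -0.0384, -0.0205, 0, 0, 0, 1], [0, -0.0432, -0.0213, 0, 0, 0, 1], [0, -0.0481, -0.0218, 0, 0, 0, 1], [0, -0.053, -0.022, 0, 0, 0, 1]],
  ],
)

```text
time_s: 27.6
ee_pos: [0.5327, 0.0548, 0.1951]
eef_rot: [-3.141, -0.0, 1.675]
force: [2.9, -2.9, -0.7]
grip_width: 0.0167
grip_force: 40.0
```

```bash
python3 -c "from h import *;st()"
```

```text
t27.60 q 0.5355 -0.0012 z 0.1951 r 0.0752 th -0.006 Fx 2.5 Fy -3.1 Fz -0.7 rad -0.7 tan 2.5 w 0.0167 yaw 1.675 tv 0.139
```

To row units: -53 mm / 1000 = -0.053, 15.5 mm / 1000 = 0.0155.

Call:
arm_command(
  plan=[
    [[0, -0.0049, 0.0002, 0, 0, 0, 1], [0, -0.0098, 0.0006, 0, 0, 0, 1], [0, -0.0146, 0.0014, 0, 0, 0, 1], [0, -0.0194, 0.0026, 0, 0, 0, 1], [0, -0.0241, 0.004, 0, 0, 0, 1], [0, -0.0287, 0.0057, 0, 0, 0, 1], [0, -0.0332, 0.0077, 0, 0, 0, 1], [0, -0.0375, 0.01, 0, 0, 0, 1], [0, -0.0417, 0.0126, 0, 0, 0, 1], [0, -0.0457, 0.0155, 0, 0, 0, 1], [0, -0.0495, 0.0186, 0, 0, 0, 1], [0, -0.053, 0.022, 0, 0, 0, 1]],
  ],
)

```text
time_s: 28.8
ee_pos: [0.4808, 0.0494, 0.1733]
eef_rot: [3.14, -0.0, 1.675]
force: [7.3, -0.3, -2.7]
grip_width: 0.0172
grip_force: 40.0
```

To row units: 22.1 mm / 1000 = 0.0221, 19.9 mm / 1000 = 0.0199.

Call:
arm_command(
  plan=[
    [[0, -0.0034, 0.0036, 0, 0, 0, 1], [0, -0.0065, 0.0074, 0, 0, 0, 1], [0, -0.0093, 0.0114, 0, 0, 0, 1], [0, -0.0119, 0.0155, 0, 0, 0, 1], [0, -0.0142, 0.0199, 0, 0, 0, 1], [0, -0.0153, 0.0221, 0, 0, 0, 1], [0, -0.0153, 0.0221, 0, 0, 0, 1], [0, -0.0153, 0.0221, 0, 0, 0, 1], [0, -0.0153, 0.0221, 0, 0, 0, 1], [0, -0.0153, 0.0221, 0, 0, 0, 1]],
  ],
)

```text
time_s: 29.8
ee_pos: [0.4656, 0.0479, 0.1513]
eef_rot: [3.14, -0.0, 1.675]
force: [6.0, 0.8, -1.5]
grip_width: 0.0169
grip_force: 40.0
```

```bash
python3 - <<'E'
from h import *
st()
for n in("top","scene"):
    p,Q=q(n);cv2.imwrite(f"pics/{n}4.png",p);w=Q.reshape(-1,3)
    m=(w[:,2]>.157)&(w[:,2]<.166)&(w[:,1]<-.09)&(w[:,1]>-.2)&(abs(w[:,0]-.536)<.03)
    print(n,"post",np.round(np.percentile(w[m],[2,50,98],axis=0),3).T.tolist())
    for x in(.47,.6):
        g=w[(abs(w[:,0]-x)<.006)];print(x,[(round(float(y),3),round(float(np.median(g[abs(g[:,1]-y)<.003,2])),3)) for y in np.arange(-.198,-.15,.006) if (abs(g[:,1]-y)<.003).any()])
cv2.imwrite("pics/s4.png",cv2.resize(cv2.imread("pics/scene4.png")[90:285,205:400],(585,585)))
E
```

```text
t29.80 q 0.4680 -0.0011 z 0.1513 r 0.0749 th -1.138 Fx 6.1 Fy 0.2 Fz -1.5 rad -6.1 tan 1.2 w 0.0169 yaw 1.675 tv 0.002
top post [[0.512, 0.535, 0.559], [-0.14, -0.122, -0.096], [0.158, 0.161, 0.166]]
0.47 [(-0.198, 0.002), (-0.192, 0.044), (-0.186, 0.043), (-0.18, 0.038), (-0.174, 0.026), (-0.168, 0.029), (-0.162, 0.027), (-0.156, 0.027), (-0.15, 0.028)]
0.6 [(-0.192, 0.044), (-0.186, 0.044), (-0.18, 0.041), (-0.174, 0.03), (-0.168, 0.027), (-0.162, 0.027), (-0.156, 0.029), (-0.15, 0.029)]
scene post [[0.511, 0.535, 0.558], [-0.147, -0.126, -0.101], [0.157, 0.161, 0.164]]
0.47 [(-0.198, 0.03), (-0.192, 0.042), (-0.186, 0.044), (-0.18, 0.026), (-0.174, 0.028), (-0.168, 0.028), (-0.162, 0.026), (-0.156, 0.028), (-0.15, 0.029)]
0.6 [(-0.198, 0.022), (-0.192, 0.043), (-0.186, 0.044), (-0.18, 0.027), (-0.174, 0.027), (-0.168, 0.027), (-0.162, 0.027), (-0.156, 0.027), (-0.15, 0.028)]
```

View pics/s4.png

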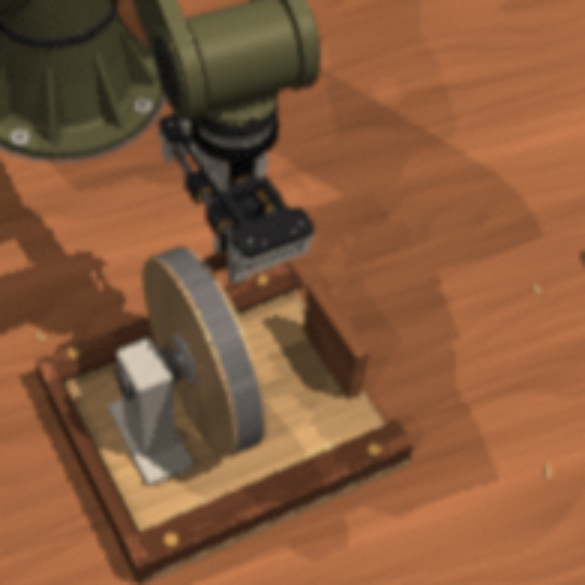

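The picture shows the tray against the stop along the holder's far-left edge, with the gripper on the crank at about (270,245). I'll nudge it slightly towards the stop to be sure, then hand in.

To row units: -1 mm / 1000 = -0.001, -0.6 mm / 1000 = -0.0006.

Call:
arm_command(
  plan=[
    [[-0.0005, 0, 0, 0, 0, 0, 1], [-0.001, 0, 0, 0, 0, 0, 1], [-0.001, 0, 0, 0, 0, 0, 1], [-0.0006, 0, 0, 0, 0, 0, 1], [-0.0006, 0, 0, 0, 0, 0, 1], [-0.0006, 0, 0, 0, 0, 0, 1]],
  ],
)

```text
time_s: 30.5
ee_pos: [0.4656, 0.0478, 0.1513]
eef_rot: [3.14, -0.001, 1.675]
force: [4.9, 5.0, -1.6]
grip_width: 0.0171
grip_force: 40.0
```

```bash
python3 -c "
from h import *
st();print(ctrl.hand_in())"
```

```text
t30.50 q 0.4680 -0.0011 z 0.1513 r 0.0749 th -1.138 Fx 5.4 Fy 4.5 Fz -1.6 rad -5.6 tan 0.8 w 0.0171 yaw 1.675 tv 0.002
the job is handed in; nothing more can be done
None
```

I pushed the tray home and handed the job in at 30.5 s, with the crank still gripped and the wheel held still at −1.14 rad; full turns each way put the heavy side straight down at −1.17 and −1.12 rad, and hand-in returned no verdict.

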